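# Press a lid home on a drink-stall cup press

### The job

A cup with its lid only loosely set stands in the lid press. Release the press's lock by sliding the small flush slide in the recess of its side box fully away from the front of the press, then push the sprung lever down to its stop so that the lid is pressed fully home, keep it down for a good second and a half, and guide it back up to its rest without letting it fly back. Never work the lever while the lock is on, do not force anything, leave the lock released and the cup standing in the press, and do not disturb the other things on the counter.

Things in the scene. Friction and masses are not known exactly. Their poses are not given: they have to be found in the camera images.
- press: Aluminium press for cup lids, fixed. Origin: on the counter under the cup's centre; x from its front (lever bar) to its rear column, y to its left (lock box), z up. In mm there: base plate x -85..150, y -80..80, 30 high; column and overhanging head x -35..142, y -27..27, up to z 240; grey lock box x -90..60, y 85..185, level top at z 70. Place and yaw (up to 0.3 rad) vary.
- slot_mouth (a point): Centre of the recess in the top of the lock box, at the level of that top face (z 70; press x -17, y 135 mm). The recess is 64 mm long (press x), 30 mm wide (press y), 8 mm deep, with upright walls and a dark floor. Axes as the press.
- lock_thumb (a point): Top centre of the lock's slide, a steel block 10 mm long (press x), 24 wide, 6.5 high, in the recess, its top 1 mm below the box's top face. It slides along press x. At the start 40 mm of recess lie free between the recess's front wall and the slide's front face: room for shut fingertips up to about 36 x 26 mm, which push on that face.
- lock (a joint): Travel of the slide along press +x (away from the front, towards the column), m: near 0 locked, 0.012 at its end stop, released. About 2 N of friction, no spring, stays where left. The lock holds nothing by force: worked while it is not released (below 0.010) the lever does move, but that would spoil the lock's plastic pawl.
- lever_bar (a point): Centre of the lever's level cross bar, round, rubber-covered, 22 mm thick, 116 mm long along press y, joining the ends of the two side arms. 200 mm from the hinge; about 329 mm above the counter at rest, 160 mm at the stop. Free from above to be pushed down with shut fingers. Turns with the lever.
- lever_hinge (a point): The lever's hinge: axis along the press's y, at press x 75, y 0, z 200 mm. Axes as the press.
- lever (a joint): Lever angle, rad: 0 at rest (arms 0.70 rad above level, to the front), grows as the bar goes down, 0.9 at the solid stop. Return spring: about 2.5 N at the bar at rest, 8 N at the stop, plus some 3 to 5 N over the last 0.13 rad as the lid is pressed. Let go low down, it flies back. It drives the round ram down onto the lid, 45 mm per rad.
- cup: White plastic cup, 95 mm high, 60 mm wide at the foot and 90 mm at the rim, standing in a round nest on the base plate, under the ram. Origin: centre of its underside, z up. Not fastened.
- lid (a joint): How far the grey lid (95 mm wide) has been pressed onto the cup, m: near 0 loosely set, 0.006 fully home. It stays where it is pressed; needs about 15 N straight down, from the ram.
- cup_stack: Bystander: stack of empty white cups, 86 mm wide, 135 mm high, right of the press. Origin: centre of underside.
- lid_stack: Bystander: stack of grey lids, 95 mm wide, 36 mm high, right of the press. Origin: centre of underside.
- syrup: Bystander: amber bottle, 64 mm wide, 190 mm high, left of and behind the lock box. Origin: centre of underside.
- spoon: Bystander: spoon lying on the counter in front of the lock box. Origin: centre of its underside.
- mug: Bystander: white mug, 76 mm wide, 85 mm high, far left. Origin: centre of underside.
- jar: Bystander: glass jar, 76 mm wide, 100 mm high, far right. Origin: centre of underside.
Not all that is in view belongs to the job. What is shaped like the cup but pink or turquoise is not meant.

How it is judged:
On the way, in this order (a step that is already met when the one before it is completed fails the run):
1. the lock is slid to its released end while the lever is still up (value of joint lock above 0.0102 m and value of joint lever below 0.12 rad), for 0.2 s.
2. the lever is held down at its stop for a second, the lid pressed home (value of joint lever above 0.85 rad and value of joint lid above 0.0045 m), for 1 s.
At the end, for the whole second after the job is handed in: Lid home (at least 4.5 of 6 mm), lever back at rest (within 0.05 rad), lock left released (at least 10.2 of 12 mm), cup upright (0.08 rad) and still within 8 mm of the press's origin, no bystander moved 30 mm (value of joint lid above 0.0045 m and value of joint lever below 0.05 rad and value of joint lock above 0.0102 m and horizontal distance between cup and press below 0.008 m and angle between cup's own z axis and vertical below 0.08 rad and linear speed of cup below 0.02 m/s and distance of each of cup_stack, lid_stack, syrup, spoon, mug, jar from where it was at the start of the episode below 0.03 m); the robot touches nothing.
It fails at once if the lever is worked (over 0.15 rad) with the lock not released (value of joint lever above 0.15 rad and value of joint lock below 0.01 m).
It fails at once if the lever flies back (faster than 2.5 rad/s upward) (velocity of joint lever below -2.5 rad/s).
It fails at once if the press is forced (fingers push on it with more than 70 N) (contact force between the fingers and press above 70 N).
It fails at once if a bystander is moved 30 mm or more (distance of any of cup_stack, lid_stack, syrup, spoon, mug, jar from where it was at the start of the episode above 0.03 m).
It also fails if it takes over 70 s, if anything falls off the work surface, if the arm or the gripper's body presses on something with over 40 N, if the wrist force passes 120 N, or if a joint passes its speed limit or range.

### The arm

A 6-joint arm with a two-finger parallel gripper is mounted at the origin on the work surface. World frame = base frame: x ahead of the robot, y to its left, z up, the work surface at z = 0. Lengths are in m, angles in rad, forces in N, time in s.
With the tool pointing down it reaches from about 0.3 to 0.775 m from the base axis. Payload 14.6 kg.
Tool frame: the origin (TCP) lies at the very end of the fingers, on their centre line; the grasp point (between the pads) lies 19 mm behind it; x points along the fingers, y is the direction in which the jaws open and shut, and the axes are right-handed (so a half turn about x gives the same grasp; the last joint's range is limited). The gripper opens to 94 mm and grips with 3 to 60 N. Pads are 16 mm wide; open, the fingers measure 119 mm over their backs; the gripper's body (75 mm by 177 mm) begins 78 mm behind the grasp point.
Start: joints at [1.135, 0.3, 1.521, -0, 1.321, -0.067], TCP at [0.198, 0.513, 0.205] pointing down, gripper open.
Joint ranges: [-3.03, 3.03], [-0.79, 2.21], [0.23, 2.52], [-1.04, 4.18], [0, 3.07], [-2.55, 2.55]. Speed limits (rad/s): [2.22, 2.22, 2.57, 3.14, 3.14, 3.14].

### API

Orientations are given as [roll, pitch, yaw] about the fixed x, y, z axes, in that order (R = Rz(yaw) Ry(pitch) Rx(roll)).
In Python, from station import ctrl, viewer, hand_in gives the robot as it stands. The module is installed in compiled form; this text tells all that it offers.
- The arm moves only by the tool play_rows, never from a script. Its argument "deltas" is a list that holds one entry, the list of rows, each a list of 7 numbers: the shift along the tool's x, y, z in mm, then the turn, a rotation vector about the tool's x, y, z in rad, then the finger opening in mm, from 0 to 94. In form: [[[dx, dy, dz, ax, ay, az, gripper], ...]]. A call has 1 to 10 rows; each row shifts and turns the commanded pose from where the row before left it, along the tool's axes as they then stand; what a row does not reach is not made up. A row lasts 1/10 s, in which the tool goes at most 50 mm and 8.59 degrees, less where a joint would pass 70% of its speed; a pose out of reach is approached as far as the arm can. A call with a gripper value outside its range is refused whole. The fingers move at their own pace and stop on an object; "grip_force" is the grip in N (left out, the last holds). Time passes only in rows, so rows that do not move let the fingers close. It gives the time, the measured TCP pose, the force and the opening at its end, in the units of the state.
- ctrl.get_obs(): the state, without advancing time (a new reading comes with each control period).
- viewer.camera(name): name is "scene" or "top"; returns a dict with "img" (480x640x3 uint8, red, green, blue), "fx", "fy", "cx", "cy" (pixels), "distortion" ([k1, k2, p1, p2, k3] as OpenCV has them; the pictures are not rectified), "rvec" (rotation vector, rad) and "tvec" (3), from world to camera coordinates, as OpenCV has them. Camera axes: x right, y down, z forward; pixel columns grow to the right and rows downward; lengths in m; the calibration is good to about 2 mm. A picture is of the moment at which its call begins. There is no depth.
- hand_in(): hands the job in, once; it reports no verdict.
The state is a dict: "time_s": time; "qpos": joint angles; "joint_vel": joint speeds; "tau": joint torques, N m; "ee_pos": TCP position; "eef_rot": TCP orientation; "force": force on the tool from outside, world axes, zero at the start; "moment": the same for the moment, N m; "grip_width": finger opening in m.
Only numpy, scipy, OpenCV 4.12 (cv2) and the standard library are available. Lean on these libraries where they do the work, as an engineer would, in place of code of your own. Each camera call takes 0.05 s, during which the arm holds its last target.

## Working session

There is one attempt and no reset: what is moved stays moved. The work goes in short steps, Python scripts to look and compute and a tool call to move; the robot and the scene stay as the last step left them, time stands still between calls to the robot, and variables do not carry over. Pictures are saved under pics/ and viewed, and the job is handed in when it is done.

Besides the shell and the picture viewer there is one more tool, called after ">>>" as name([rows], argument=value, ...), one row to a line, values as JSON. play_rows: Moves the arm, as the interface text tells. Its arguments: {"type":"object","properties":{"deltas":{"type":"array","items":{"type":"array","items":{"type":"array","items":{"type":"number"}}}},"grip_force":{"type":"number"}},"required":["deltas"]}

```bash
mkdir -p pics; cat > h.py <<'E'
import numpy as np, cv2
from scipy.spatial.transform import Rotation as Ro
def K(c): return np.array([[c['fx'],0,c['cx']],[0,c['fy'],c['cy']],[0,0,1.]])
def ray(c,uv):
    n=cv2.undistortPoints(np.array(uv,float).reshape(-1,1,2),K(c),np.array(c['distortion'],float)).reshape(-1,2)
    R=cv2.Rodrigues(np.array(c['rvec'],float))[0]; t=np.array(c['tvec'],float).ravel()
    d=np.c_[n,np.ones(len(n))]@R; return -R.T@t,d
def onz(c,uv,z):
    o,d=ray(c,uv); return o+d*((z-o[2])/d[:,2])[:,None]
def proj(c,P):
    return cv2.projectPoints(np.array(P,float).reshape(-1,1,3),np.array(c['rvec'],float),np.array(c['tvec'],float),K(c),np.array(c['distortion'],float))[0].reshape(-1,2)
E
python3 - <<'E'
from station import ctrl,viewer
import cv2,pickle
o=ctrl.get_obs(); print(o)
for n in('scene','top'):
    c=viewer.camera(n); pickle.dump(c,open(n+'.pkl','wb')); cv2.imwrite(f'pics/{n}0.png',c['img'][:,:,::-1]); print({k:v for k,v in c.items() if k!='img'})
E
```

```text
{'time_s': 0.0, 'qpos': array([ 1.13540747e+00,  3.00461919e-01,  1.52157173e+00, -2.83523142e-05,
        1.32069779e+00, -6.65741222e-02]), 'joint_vel': array([ 5.10861504e-05,  3.71022296e-04, -2.84751270e-04, -8.93489917e-04,
       -1.21571475e-03,  8.15609178e-05]), 'tau': array([-2.60705401e-04, -5.31807518e+01, -3.52745819e+01,  7.08202645e-02,
        2.43411079e-02, -1.21746898e-04]), 'ee_pos': array([0.1981675 , 0.51278145, 0.20489532]), 'eef_rot': array([-1.61325972,  1.56965721, -1.98206742]), 'force': array([ 0.07071358, -0.0074349 ,  0.95668335]), 'moment': array([ 0.01537183, -0.06825995, -0.01975305]), 'grip_width': 0.09394139456982942}
{'fx': 532.9548153310847, 'fy': 532.9548153310847, 'cx': 321.29918646073503, 'cy': 242.00904028446055, 'distortion': array([-0.11191478,  0.        ,  0.        ,  0.        ,  0.        ]), 'rvec': array([ 0.73887954,  2.70732868, -0.92297857]), 'tvec': array([ 0.50871379, -0.09326136,  1.64607847])}
{'fx': 563.1069354881761, 'fy': 563.1069354881761, 'cx': 323.9733065017915, 'cy': 240.40287302160166, 'distortion': array([0.06082673, 0.        , 0.        , 0.        , 0.        ]), 'rvec': array([ 2.10227822, -2.1073207 ,  0.22326011]), 'tvec': array([0.00748756, 0.60878086, 1.8164302 ])}
```

View pics/scene0.png

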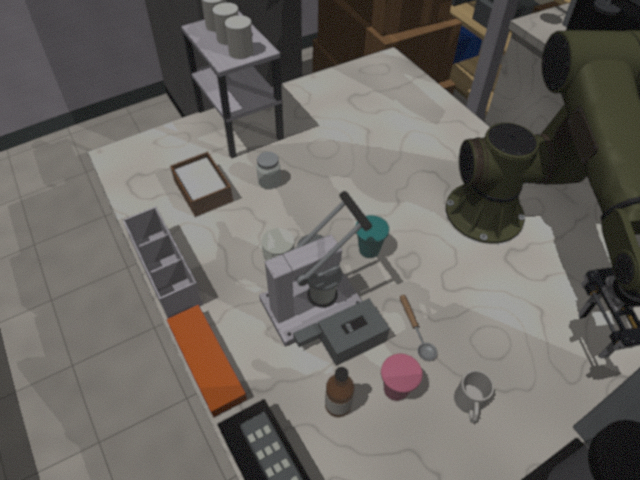

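View pics/top0.png

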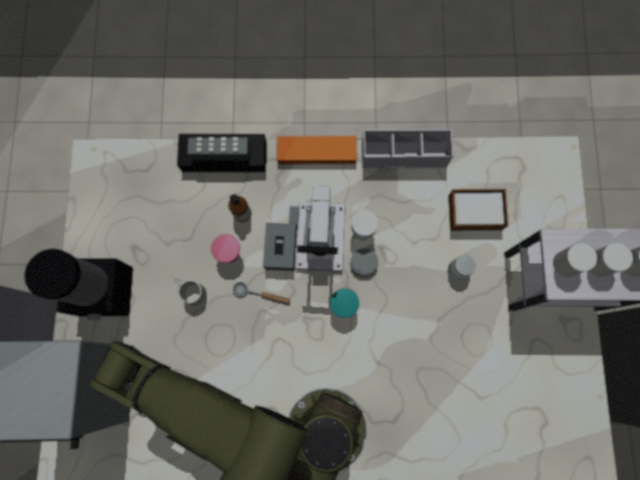

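The top view shows the press at (322,235), its grey lock box at (280,246) with a dark recess at (279,242), and the lever bar at about (318,248). In the scene view the recess is at (353,325) and the bar at (355,210). Next I'll look at close crops.

```bash
python3 - <<'E'
import cv2
a=cv2.imread('pics/top0.png')[175:315,225:385]; b=cv2.imread('pics/scene0.png')[180:370,255:405]
cv2.imwrite('pics/t1.png',cv2.resize(a,None,fx=5,fy=4.2,interpolation=3) if 0 else cv2.resize(a,None,fx=4,fy=4,interpolation=cv2.INTER_CUBIC))
cv2.imwrite('pics/s1.png',cv2.resize(b,None,fx=3,fy=3,interpolation=cv2.INTER_CUBIC))
c=cv2.imread('pics/top0.png')[215:275,255:305];cv2.imwrite('pics/t2.png',cv2.convertScaleAbs(cv2.resize(c,None,fx=10,fy=10,interpolation=cv2.INTER_CUBIC),alpha=1.6))
c=cv2.imread('pics/scene0.png')[295:365,315:395];cv2.imwrite('pics/s2.png',cv2.convertScaleAbs(cv2.resize(c,None,fx=8,fy=8,interpolation=cv2.INTER_CUBIC),alpha=1.6))
E
```

```text
(no output)
```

View pics/t1.png

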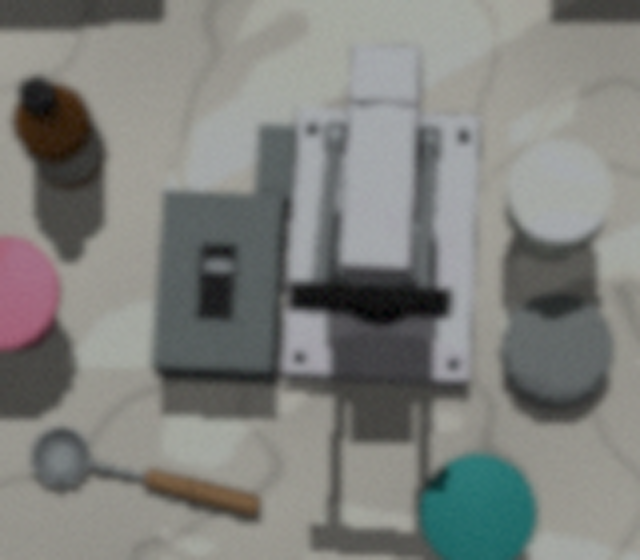

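View pics/t2.png

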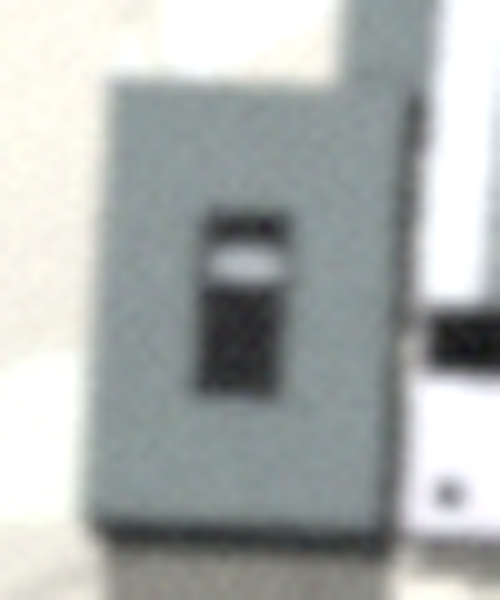

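View pics/s2.png

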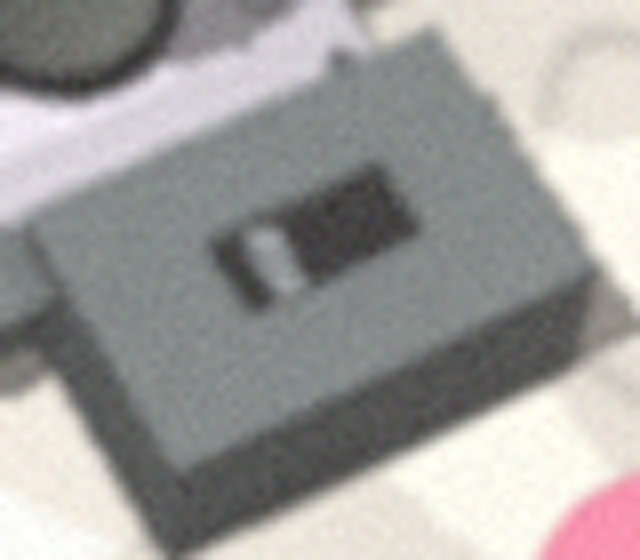

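View pics/s1.png

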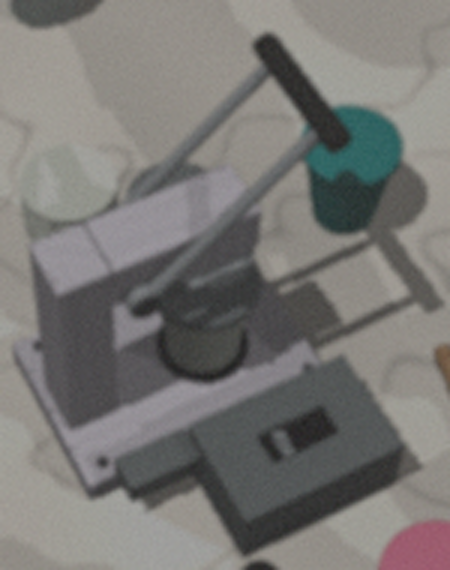

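Candidates for each thing I need:
- **Slide:** the light block in the recess, at scene (349,327) and top (280,241). The flat grey tab on the box's rear side, at top (294,215), could be mistaken for it.
- **Lever bar:** the dark bar, at scene (355,210) and top (318,250). Its shadow on the counter, at top (315,309), could be mistaken for it.
- **Cup:** the one under the ram, at scene (322,293). It isn't the pink one (401,372), the teal one (371,235) or the stacked one at top (364,222).

In the crops the slide is clearly the light block inside the dark recess, with the free space towards the robot. Now I'll measure.

```bash
python3 - <<'E'
import pickle,numpy as np,cv2
from h import *
T=pickle.load(open('top.pkl','rb'));S=pickle.load(open('scene.pkl','rb'))
def up(p,s,o): p=np.array(p,float); return (p+.5)/s-.5+np.array(o)
t=up([(207,208),(291,212),(280,397),(194,392)],10,(255,215)) # rearL rearR frontR frontL
s=up([(258,310),(210,243),(378,165),(420,230)],8,(315,295))
for n,c,p in(('top',T,t),('scene',S,s)):
    P=onz(c,p,.07)[:,:2]*1000; print(n,P.round(1).tolist(),'centre',P.mean(0).round(1)); d=(P[0]+P[1]-P[2]-P[3])/2; e=(P[0]+P[3]-P[1]-P[2])/2
    print(np.linalg.norm(d),np.linalg.norm(e),np.arctan2(d[1],d[0]),np.arctan2(-e[0],e[1]))
# box top
tb=up([(110,85),(408,92),(385,528),(90,520)],10,(255,215)); sb=up([(182,470),(28,215),(430,30),(597,268)],8,(315,295))
for n,c,p in(('top',T,tb),('scene',S,sb)):
    P=onz(c,p,.07)[:,:2]*1000; print('box',n,P.round(1).tolist(),'centre',P.mean(0).round(1)); d=(P[0]+P[1]-P[2]-P[3])/2; e=(P[0]+P[3]-P[1]-P[2])/2
    print(np.linalg.norm(d),np.linalg.norm(e),np.arctan2(d[1],d[0]),np.arctan2(-e[0],e[1]))
# slide
ts=up([(213,245),(287,247),(283,284),(209,280)],10,(255,215)); print('slide top',onz(T,ts,.069).round(4)[:,:2].tolist(), onz(T,ts,.069).mean(0))
# bar ends: top crop t1 (292,297),(449,300) scale4 off(225,175); scene s1 (265,45),(338,140) scale3 off(255,180)
b1=up([(292,297),(449,301)],4,(225,175)); b2=up([(338,137),(265,45)],3,(255,180))
for i in range(2):
    o1,d1=ray(T,b1[i]);o2,d2=ray(S,b2[i]); A=np.c_[d1[0],-d2[0]]; k=np.linalg.lstsq(A,o2-o1,rcond=None)[0]
    p,q=o1+k[0]*d1[0],o2+k[1]*d2[0]; print('bar',(p+q)/2,np.linalg.norm(p-q))
E
```

```text
top [[625.7, 168.9], [624.3, 140.8], [561.3, 143.6], [563.1, 172.1]] centre [593.6 156.3]
62.87685555804384 28.37070078865573 -0.0481071925487105 -0.05701414598831995
scene [[620.8, 167.1], [621.1, 139.9], [560.9, 143.1], [562.4, 169.1]] centre [591.3 154.8]
59.38145813253108 26.645621673108668 -0.04372101902027106 -0.022895155008308934
box top [[668.2, 202.1], [665.5, 102.0], [517.2, 108.3], [520.2, 205.7]] centre [592.8 154.5]
148.27870561732811 98.7896581516298 -0.03300701602419029 -0.028846207532071788
box scene [[669.3, 201.1], [664.7, 102.9], [519.0, 110.0], [522.6, 208.2]] centre [593.9 155.6]
146.38365211419986 98.28410568532672 -0.04855767919134409 -0.04154962545953169
slide top [[0.6133, 0.1667], [0.6125, 0.142], [0.5999, 0.1432], [0.6013, 0.1679]] [0.60675635 0.15495331 0.069     ]
bar [0.52635361 0.0787465  0.33421069] 0.0027799956932684873
bar [ 0.52244597 -0.03137825  0.32921705] 0.001934347586817581
```

```bash
cat >> h.py <<'E'
def show():
    from station import ctrl
    o=ctrl.get_obs(); R=Ro.from_euler('xyz',o['eef_rot']).as_matrix()
    print('t',o['time_s'],'pos',(o['ee_pos']*1000).round(1),'F',o['force'].round(1),'M',o['moment'].round(2),'w',round(o['grip_width']*1000,1)); print(R.round(3)); print('q',o['qpos'].round(3))
    return o,R
def to(goal):
    o,R=show(); print('tool delta mm',(R.T@(np.array(goal)-o['ee_pos']*1000)).round(1))
E
python3 - <<'E'
from h import *
to([580,155.5,150])
o,R=show()
# angle about tool x to put jaw y along press x (yaw -0.042)
y=R.T@np.array([np.cos(.042),-np.sin(.042),0]); print('turn about x',np.arctan2(y[2],y[1]), 'or',np.arctan2(-y[2],-y[1]))
E
```

```text
t 0.1 pos [198.2 512.8 205. ] F [-0.3  0.5  0.5] M [-0.01  0.02 -0.01] w 93.9
[[-0.     0.36   0.933]
 [-0.001  0.933 -0.36 ]
 [-1.    -0.001 -0.   ]]
q [ 1.135  0.3    1.522  0.     1.321 -0.067]
tool delta mm [  55.1 -195.6  485. ]
t 0.1 pos [198.2 512.8 205. ] F [-0.3  0.5  0.5] M [-0.01  0.02 -0.01] w 93.9
[[-0.     0.36   0.933]
 [-0.001  0.933 -0.36 ]
 [-1.    -0.001 -0.   ]]
q [ 1.135  0.3    1.522  0.     1.321 -0.067]
turn about x 1.2440095192724223 or -1.897583134317371
```

>>> play_rows([
  [[-3,0,0,0.1244,0,0,0],[-3,0,0,0.1244,0,0,0],[-3,0,0,0.1244,0,0,0],[-3,0,0,0.1244,0,0,0],[-3,0,0,0.1244,0,0,0],[-3,0,0,0.1244,0,0,0],[-3,0,0,0.1244,0,0,0],[-3,0,0,0.1244,0,0,0],[-3,0,0,0.1244,0,0,0],[-3,0,0,0.1244,0,0,0]],
], grip_force=20)

```text
time_s: 1.1
ee_pos: [0.1982, 0.5129, 0.2352]
eef_rot: [-0.433, 1.57, -2.051]
force: [-0.9, -0.5, 0.8]
grip_width: 0.0172
```

```bash
python3 -c "
from h import *
to([580,155.5,235])"
```

```text
t 1.1 pos [198.2 512.9 235.2] F [-0.9 -0.5  0.8] M [-0.02  0.06  0.06] w 17.2
[[-0.     0.999 -0.047]
 [-0.001 -0.047 -0.999]
 [-1.    -0.     0.001]]
q [1.135 0.279 1.479 0.    1.385 1.183]
tool delta mm [3.000e-01 3.982e+02 3.390e+02]
```

>>> play_rows([
  [[0,26,22,0,0,0,0],[0,26,22,0,0,0,0],[0,26,22,0,0,0,0],[0,26,22,0,0,0,0],[0,26,22,0,0,0,0],[0,26,22,0,0,0,0],[0,26,22,0,0,0,0],[0,26,22,0,0,0,0],[0,26,22,0,0,0,0],[0,26,22,0,0,0,0]],
])

```text
time_s: 2.1
ee_pos: [0.4496, 0.2811, 0.2352]
eef_rot: [-1.042, 1.57, -2.654]
force: [0.7, 0.9, 0.3]
grip_width: 0.0006
```

>>> play_rows([
  [[0,26,22,0,0,0,0],[0,26,22,0,0,0,0],[0,26,22,0,0,0,0],[0,26,22,0,0,0,0],[0,24,20,0,0,0,0],[0,10,11,0,0,0,0],[0,0,0,0,0,0,0]],
])

```text
time_s: 2.8
ee_pos: [0.582, 0.1565, 0.2348]
eef_rot: [-1.258, 1.57, -2.873]
force: [-0.4, -0.3, -0.2]
grip_width: 0.0004
```

```bash
python3 - <<'E'
from h import *
from station import viewer
to([580,155.5,100])
for n in('scene','top'):
    c=viewer.camera(n); cv2.imwrite(f'pics/{n}1.png',c['img'][:,:,::-1])
E
```

```text
t 2.8 pos [582.  156.5 234.8] F [-0.4 -0.3 -0.2] M [-0.06  0.02  0.05] w 0.4
[[-0.001  0.999 -0.044]
 [-0.    -0.044 -0.999]
 [-1.    -0.001  0.   ]]
q [ 0.202  0.4    1.318 -0.     1.424  0.246]
tool delta mm [134.8  -1.9   1.1]
```

View pics/scene1.png

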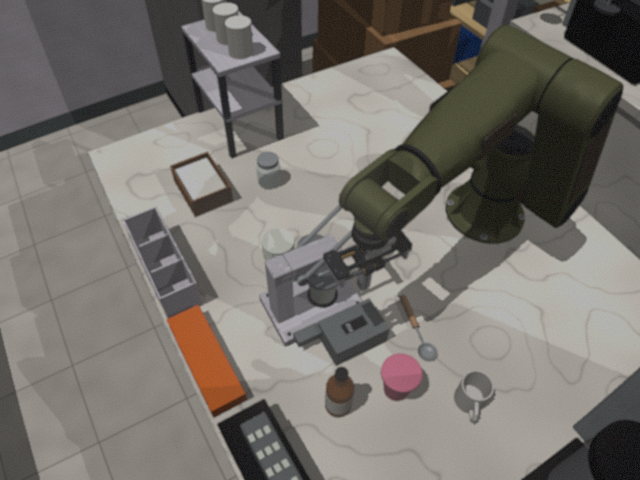

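View pics/top1.png

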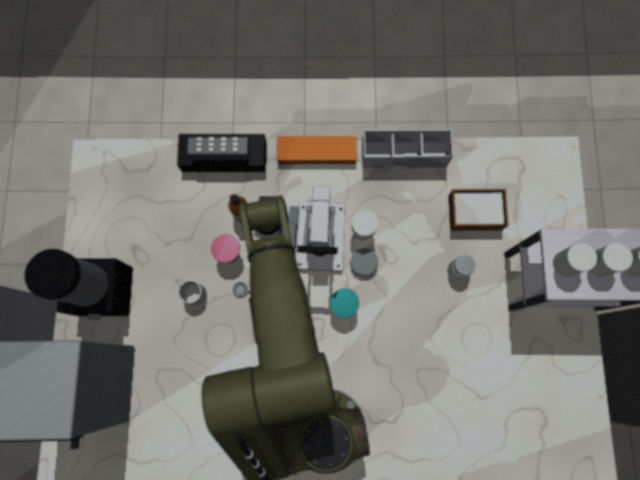

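```bash
python3 - <<'E'
from h import *
import pickle
T=pickle.load(open('top.pkl','rb'));S=pickle.load(open('scene.pkl','rb'))
# right edge of forearm/wrist in top picture
for z in(.3,.4,.5): print(z,onz(T,[(291,210),(293,248),(301,280),(316,350),(248,250),(330,250)],z)[:,:2].round(3).tolist())
# wrist centre: top (268,213); scene wrist knob (370,200)
o1,d1=ray(T,[(268,213)]);o2,d2=ray(S,[(378,205)]);k=np.linalg.lstsq(np.c_[d1[0],-d2[0]],o2-o1,rcond=None)[0];print(o1+k[0]*d1[0],o2+k[1]*d2[0])
a=cv2.imread('pics/scene1.png')[150:360,270:450];cv2.imwrite('pics/s3.png',cv2.convertScaleAbs(cv2.resize(a,None,fx=2.8,fy=2.8,interpolation=2),alpha=1.5))
E
```

```text
0.3 [[0.65, 0.102], [0.535, 0.095], [0.441, 0.071], [0.244, 0.028], [0.529, 0.226], [0.529, -0.013]]
0.4 [[0.622, 0.096], [0.514, 0.089], [0.426, 0.066], [0.242, 0.026], [0.509, 0.211], [0.509, -0.012]]
0.5 [[0.594, 0.089], [0.494, 0.083], [0.412, 0.062], [0.239, 0.024], [0.489, 0.197], [0.488, -0.011]]
[0.58441278 0.14750379 0.50673959] [0.57478404 0.15799073 0.50525246]
```

View pics/s3.png

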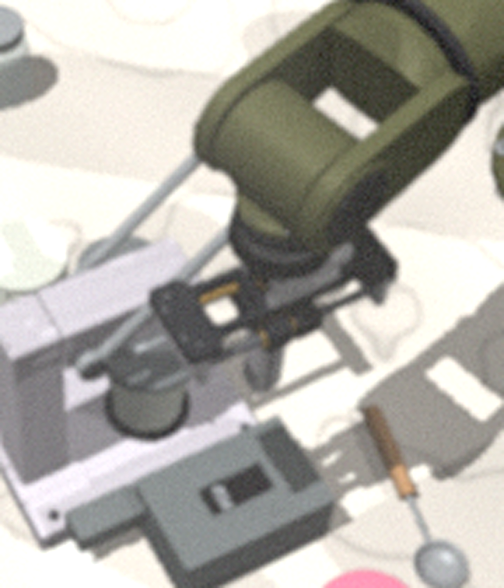

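The body lies along the press's x axis as wanted, but the wrist would pass only about 5 mm left of the bar's left end (y 79) once lowered. I'll tilt the tool by 0.12 rad so the wrist leans to the left, then go down.

>>> play_rows([
  [[0,0,0,0,-0.03,0,0],[0,0,0,0,-0.03,0,0],[0,0,0,0,-0.03,0,0],[0,0,0,0,-0.03,0,0],[0,0,0,0,0,0,0]],
])

```text
time_s: 3.4
ee_pos: [0.5815, 0.1585, 0.2352]
eef_rot: [-0.003, 1.449, -1.614]
force: [-0.4, -0.6, 1.0]
grip_width: 0.0002
```

```bash
python3 - <<'E'
from h import *
from station import viewer
to([580,156,110]);to([580,156,90])
E
```

```text
t 3.4 pos [581.5 158.5 235.2] F [-0.4 -0.6  1. ] M [ 0.    0.04 -0.03] w 0.2
[[-0.005  0.999 -0.04 ]
 [-0.121 -0.041 -0.992]
 [-0.993 -0.     0.121]]
q [ 0.257  0.426  1.287 -0.117  1.466  0.312]
tool delta mm [124.6  -1.3 -12.7]
t 3.4 pos [581.5 158.5 235.2] F [-0.4 -0.6  1. ] M [ 0.    0.04 -0.03] w 0.2
[[-0.005  0.999 -0.04 ]
 [-0.121 -0.041 -0.992]
 [-0.993 -0.     0.121]]
q [ 0.257  0.426  1.287 -0.117  1.466  0.312]
tool delta mm [144.5  -1.3 -15.1]
```

>>> play_rows([
  [[15,-0.2,-1.5,0,0,0,0],[15,-0.2,-1.5,0,0,0,0],[15,-0.2,-1.5,0,0,0,0],[15,-0.2,-1.5,0,0,0,0],[15,-0.2,-1.5,0,0,0,0],[15,-0.2,-1.5,0,0,0,0],[15,-0.1,-1.5,0,0,0,0],[15,-0.1,-1.5,0,0,0,0],[14,0,-1.5,0,0,0,0],[0,0,0,0,0,0,0]],
])

```text
time_s: 4.4
ee_pos: [0.5793, 0.1548, 0.0985]
eef_rot: [-0.026, 1.45, -1.639]
force: [-0.0, -0.5, 0.6]
grip_width: 0.0005
```

```bash
python3 - <<'E'
from h import *
from station import viewer
to([580,156,65])
for n,(r,c0) in (('scene',(150,270)),('top',(170,210))):
    c=viewer.camera(n); cv2.imwrite(f'pics/{n}2.png',cv2.convertScaleAbs(cv2.resize(c['img'][r:r+210,c0:c0+200,::-1],None,fx=2.8,fy=2.8,interpolation=2),alpha=1.5))
E
```

```text
t 4.4 pos [579.3 154.8  98.5] F [-0.  -0.5  0.6] M [ 0.02  0.08 -0.01] w 0.5
[[-0.008  0.999 -0.041]
 [-0.12  -0.042 -0.992]
 [-0.993 -0.003  0.121]]
q [ 0.252  0.537  1.45  -0.123  1.195  0.341]
tool delta mm [33.1  0.7 -5.3]
```

View pics/scene2.png

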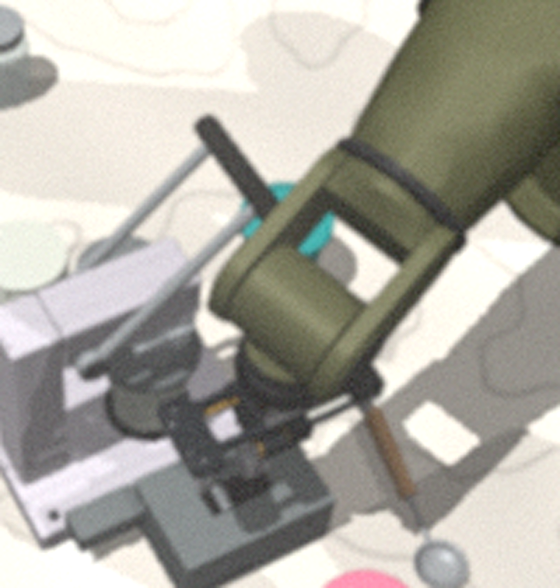

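View pics/top2.png

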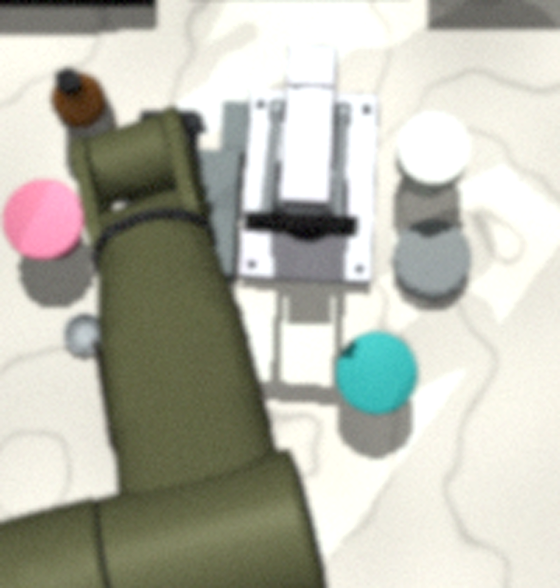

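The wrist now clears the bar by about 30 mm, and the fingertips are over the free part of the recess. Lowering into it.

>>> play_rows([
  [[8,0,-1.2,0,0,0,0],[8,0,-1.2,0,0,0,0],[6,0.3,-1,0,0,0,0],[4,0.3,-0.8,0,0,0,0],[3,0,-0.5,0,0,0,0],[3,0,-0.4,0,0,0,0],[0,0,0,0,0,0,0]],
])

```text
time_s: 5.2
ee_pos: [0.5807, 0.1562, 0.0681]
eef_rot: [-0.004, 1.451, -1.616]
force: [-0.8, 0.9, -1.2]
grip_width: 0.0006
```

```bash
python3 - <<'E'
from h import *
to([588,155.5,65])
E
```

```text
t 5.2 pos [580.7 156.2  68.1] F [-0.8  0.9 -1.2] M [ 0.03  0.   -0.01] w 0.6
[[-0.005  0.999 -0.042]
 [-0.12  -0.042 -0.992]
 [-0.993 -0.     0.12 ]]
q [ 0.253  0.576  1.467 -0.127  1.137  0.351]
tool delta mm [3.1 7.3 0. ]
```

>>> play_rows([
  [[2,0,-0.2,0,0,0,0],[1.5,0,-0.2,0,0,0,0],[0,0,0,0,0,0,0],[0,0,0,0,0,0,0]],
])

```text
time_s: 5.6
ee_pos: [0.5808, 0.1562, 0.0649]
eef_rot: [0.0, 1.451, -1.613]
force: [-0.5, -0.2, 0.5]
grip_width: 0.001
```

```bash
python3 - <<'E'
from h import *
to([588,155.5,65])
E
```

```text
t 5.6 pos [580.8 156.2  64.9] F [-0.5 -0.2  0.5] M [0.03 0.07 0.02] w 1.0
[[-0.005  0.999 -0.042]
 [-0.12  -0.042 -0.992]
 [-0.993  0.     0.12 ]]
q [ 0.253  0.58   1.469 -0.127  1.13   0.352]
tool delta mm [-0.   7.2  0.4]
```

In the recess at z 64.9 with no contact force. Now I'll push along press +x in small steps.

>>> play_rows([
  [[0,1.5,0,0,0,0,0],[0,1.5,0,0,0,0,0],[0,1.5,0,0,0,0,0],[0,1.5,0,0,0,0,0],[0,1.5,0,0,0,0,0],[0,1.5,0,0,0,0,0],[0,1,0,0,0,0,0],[0,1,0,0,0,0,0],[0,0,0,0,0,0,0]],
])

```text
time_s: 6.5
ee_pos: [0.5919, 0.1557, 0.0649]
eef_rot: [-0.0, 1.451, -1.613]
force: [-0.7, 0.1, 0.0]
grip_width: 0.0008
```

>>> play_rows([
  [[0,1,0,0,0,0,0],[0,1,0,0,0,0,0],[0,1,0,0,0,0,0],[0,0,0,0,0,0,0]],
])

```text
time_s: 6.9
ee_pos: [0.5948, 0.1556, 0.0649]
eef_rot: [-0.002, 1.451, -1.615]
force: [-1.3, -0.9, 0.1]
grip_width: 0.0005
```

>>> play_rows([
  [[0,1,0,0,0,0,0],[0,1,0,0,0,0,0],[0,0,0,0,0,0,0]],
])

```text
time_s: 7.2
ee_pos: [0.5969, 0.1555, 0.0649]
eef_rot: [0.001, 1.451, -1.612]
force: [-1.8, 0.2, -0.0]
grip_width: 0.0007
```

>>> play_rows([
  [[0,1,0,0,0,0,0],[0,1,0,0,0,0,0],[0,0,0,0,0,0,0]],
])

```text
time_s: 7.5
ee_pos: [0.5989, 0.1554, 0.0649]
eef_rot: [0.001, 1.451, -1.612]
force: [-2.2, 0.1, 1.2]
grip_width: 0.0001
```

>>> play_rows([
  [[0,1,0,0,0,0,0],[0,0,0,0,0,0,0]],
])

```text
time_s: 7.7
ee_pos: [0.5999, 0.1554, 0.0649]
eef_rot: [0.0, 1.451, -1.613]
force: [-1.7, -1.1, 0.6]
grip_width: 0.0002
```

>>> play_rows([
  [[0,1,0,0,0,0,0],[0,0,0,0,0,0,0]],
])

```text
time_s: 7.9
ee_pos: [0.6009, 0.1553, 0.0649]
eef_rot: [0.001, 1.451, -1.612]
force: [-1.2, 0.0, 0.8]
grip_width: 0.0007
```

```bash
python3 - <<'E'
from h import *
to([605,155.5,65])
E
```

```text
t 7.9 pos [600.9 155.3  64.9] F [-1.2  0.   0.8] M [-0.01  0.39 -0.03] w 0.7
[[-0.005  0.999 -0.042]
 [-0.12  -0.042 -0.992]
 [-0.993  0.     0.12 ]]
q [ 0.244  0.618  1.408 -0.126  1.153  0.339]
tool delta mm [-0.1  4.1 -0.3]
```

>>> play_rows([
  [[0,1,0,0,0,0,0],[0,0,0,0,0,0,0]],
])

```text
time_s: 8.1
ee_pos: [0.6019, 0.1553, 0.0649]
eef_rot: [0.001, 1.451, -1.612]
force: [-1.6, -1.0, 1.4]
grip_width: 0.0004
```

>>> play_rows([
  [[0,1,0,0,0,0,0],[0,0,0,0,0,0,0]],
])

```text
time_s: 8.3
ee_pos: [0.6029, 0.1553, 0.0649]
eef_rot: [0.001, 1.451, -1.612]
force: [-1.2, 0.0, 1.3]
grip_width: 0.0004
```

>>> play_rows([
  [[0,0.7,0,0,0,0,0],[0,0,0,0,0,0,0]],
])

```text
time_s: 8.5
ee_pos: [0.6036, 0.1552, 0.0649]
eef_rot: [0.0, 1.451, -1.613]
force: [-1.5, -0.9, 0.5]
grip_width: 0.0005
```

>>> play_rows([
  [[0,1,0,0,0,0,0],[0,0,0,0,0,0,0]],
])

```text
time_s: 8.7
ee_pos: [0.604, 0.1552, 0.0647]
eef_rot: [-0.013, 1.451, -1.626]
force: [-6.8, -0.1, 2.6]
grip_width: 0.001
```

>>> play_rows([
  [[0,1,0,0,0,0,0],[0,0,0,0,0,0,0]],
])

```text
time_s: 8.9
ee_pos: [0.6042, 0.1552, 0.0646]
eef_rot: [-0.031, 1.45, -1.643]
force: [-11.7, -0.1, 4.8]
grip_width: 0.0002
```

```bash
python3 - <<'E'
from h import *
from station import viewer
to([605,155.5,65])
c=viewer.camera('scene'); cv2.imwrite(f'pics/s5.png',cv2.convertScaleAbs(cv2.resize(c['img'][285:365,310:400,::-1],None,fx=7,fy=7,interpolation=2),alpha=1.8))
E
```

```text
t 8.9 pos [604.2 155.2  64.6] F [-11.7  -0.1   4.8] M [-0.12  2.34 -0.19] w 0.2
[[-0.009  0.999 -0.041]
 [-0.12  -0.042 -0.992]
 [-0.993 -0.004  0.12 ]]
q [ 0.242  0.627  1.394 -0.125  1.161  0.337]
tool delta mm [-0.5  0.8 -0.3]
```

View pics/s5.png

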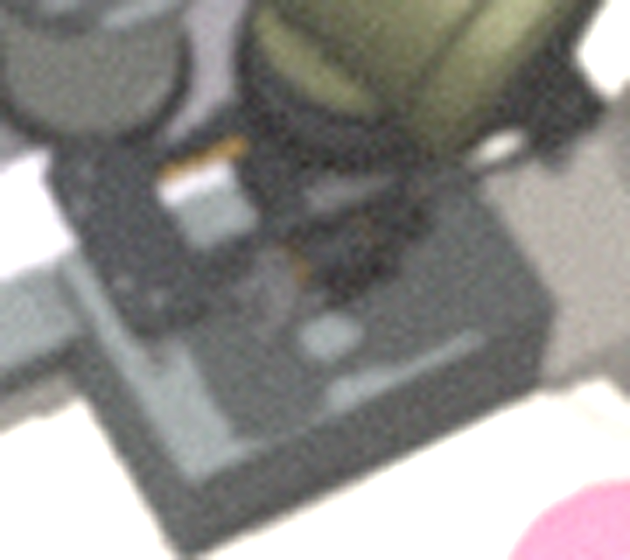

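The force jumped to 12 N at x 604, so the slide has reached a hard stop. I'll back off, lift, and check it from above.

>>> play_rows([
  [[0,-2.5,0,0,0,0,0],[0,-3,0,0,0,0,0],[0,-3,0,0,0,0,0],[-8,0,1,0,0,0,0],[-15,0,1.8,0,0,0,0],[-25,0,3,0,0,0,0],[-30,0,3.6,0,0,0,0],[-30,0,3.6,0,0,0,0],[-30,0,3.6,0,0,0,0],[-30,0,3.6,0,0,0,0]],
])

```text
time_s: 9.95
ee_pos: [0.597, 0.1555, 0.2371]
eef_rot: [0.014, 1.451, -1.599]
force: [0.3, 0.2, 0.8]
grip_width: 0.0005
```

```bash
python3 - <<'E'
from h import *
from station import viewer
show()
c=viewer.camera('scene'); cv2.imwrite(f'pics/s6.png',cv2.convertScaleAbs(cv2.resize(c['img'][285:365,310:400,::-1],None,fx=7,fy=7,interpolation=2),alpha=1.8))
E
```

```text
t 9.95 pos [597.  155.5 237.1] F [0.3 0.2 0.8] M [ 0.01  0.01 -0.  ] w 0.5
[[-0.003  0.999 -0.042]
 [-0.119 -0.042 -0.992]
 [-0.993  0.002  0.119]]
q [ 0.246  0.456  1.24  -0.115  1.479  0.301]
```

View pics/s6.png

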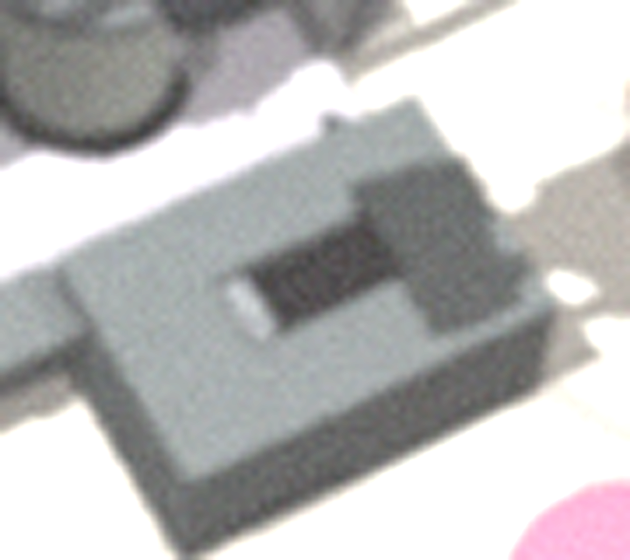

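The slide now sits against the rear end with the dark gap behind it gone (crop (255,305)), so the lock is released. Next I'll raise the arm and go above the lever bar.

>>> play_rows([
  [[-20,0,0,0,0,0,0],[-35,0,0,0,0,0,0],[-35,0,0,0,0,0,0],[-30,0,0,0,0.03,0,0],[-25,0,0,0,0.03,0,0],[-15,0,0,0,0.03,0,0],[-8,0,0,0,0.03,0,0],[0,0,0,0,0,0,0]],
])

```text
time_s: 10.8
ee_pos: [0.5978, 0.1728, 0.4026]
eef_rot: [2.167, 1.568, 0.554]
force: [-0.3, -0.2, 0.3]
grip_width: 0.0008
```

```bash
python3 - <<'E'
from h import *
from station import viewer
to([525.5,23,395])
import pickle
T=viewer.camera('top');S=viewer.camera('scene')
for n,c,(r,c0) in(('t7',T,(225,280)),('s7',S,(180,310))):
    cv2.imwrite(f'pics/{n}.png',cv2.convertScaleAbs(cv2.resize(c['img'][r:r+60,c0:c0+75,::-1],None,fx=8,fy=8,interpolation=2),alpha=1.6))
print(proj(T,[.5255,.023,.329]),proj(S,[.5255,.023,.329]))
E
```

```text
t 10.8 pos [597.8 172.8 402.6] F [-0.3 -0.2  0.3] M [-0.06  0.06 -0.01] w 0.8
[[ 0.002  0.999 -0.043]
 [ 0.001 -0.043 -0.999]
 [-1.     0.002 -0.001]]
q [2.220e-01 4.280e-01 9.040e-01 1.000e-03 1.807e+00 2.650e-01]
tool delta mm [  7.3 -65.8 152.7]
[[317.58716947 249.13927511]] [[354.29464427 210.3994948 ]]
```

View pics/t7.png

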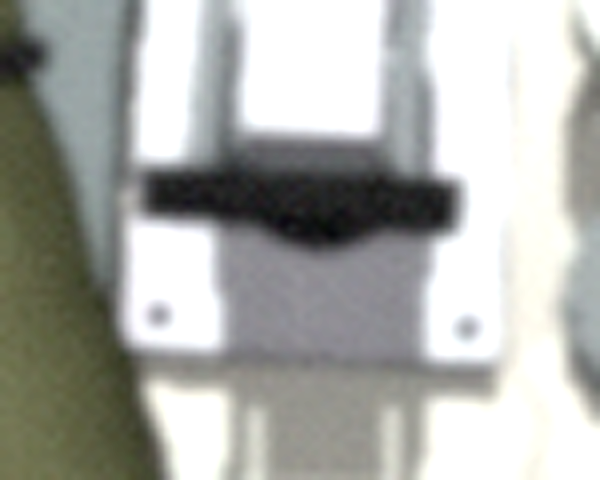

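View pics/s7.png

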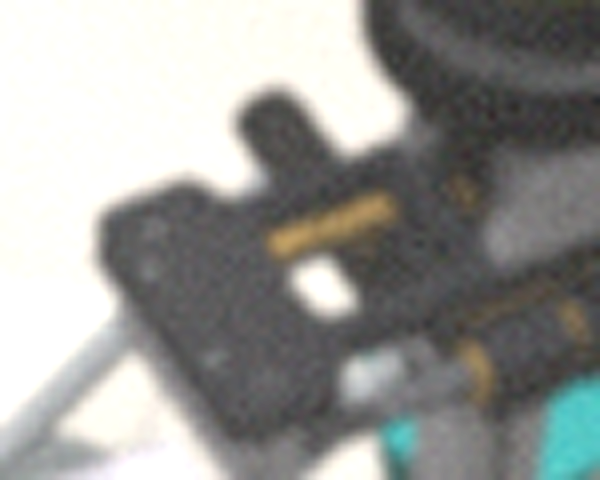

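>>> play_rows([
  [[0,-7,17,0,0,0,0],[1,-9,21,0,0,0,0],[1,-9,21,0,0,0,0],[1,-9,21,0,0,0,0],[1,-9,21,0,0,0,0],[1,-9,21,0,0,0,0],[1,-8,18,0,0,0,0],[1,-6,13,0,0,0,0],[0,0,0,0,0,0,0],[0,0,0,0,0,0,0]],
])

```text
time_s: 11.9
ee_pos: [0.5255, 0.0235, 0.3939]
eef_rot: [-1.576, 1.57, 3.095]
force: [0.3, 0.1, 0.2]
grip_width: 0.0002
```

```bash
python3 - <<'E'
from h import *
from station import viewer
to([524.5,23,341])
S=viewer.camera('scene')
for n,c,(r,c0) in(('s8',S,(150,280)),):
    cv2.imwrite(f'pics/{n}.png',cv2.convertScaleAbs(cv2.resize(c['img'][r:r+120,c0:c0+150,::-1],None,fx=5,fy=5,interpolation=2),alpha=1.6))
E
```

```text
t 11.9 pos [525.5  23.5 393.9] F [0.3 0.1 0.2] M [-0.12  0.08  0.03] w 0.2
[[-0.     0.999 -0.042]
 [ 0.    -0.042 -0.999]
 [-1.    -0.    -0.   ]]
q [-0.025  0.181  1.241  0.     1.72   0.017]
tool delta mm [52.9 -1.   0.6]
```

View pics/s8.png

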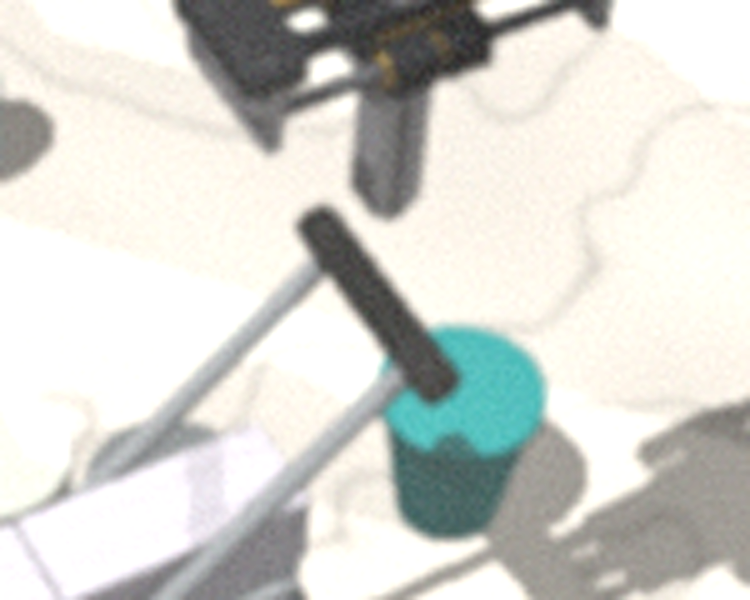

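The shut fingertips are right above the bar's centre. Next I'll come down to touch it, then work out the arc.

>>> play_rows([
  [[12,0,0,0,0,0,0],[14,0,0,0,0,0,0],[12,0,0,0,0,0,0],[7,0,0,0,0,0,0],[4,0,0,0,0,0,0],[0,0,0,0,0,0,0]],
])

```text
time_s: 12.55
ee_pos: [0.5254, 0.0233, 0.3447]
eef_rot: [-1.551, 1.57, 3.119]
force: [0.5, 0.1, 0.6]
grip_width: 0.0002
```

```bash
python3 - <<'E'
from h import *
show()
# rows along arc: TCP = bar centre + 11 mm up; tool x down, tool y ~ press x
def arc(l): a=.7-l; return np.array([75-200*np.cos(a),200+200*np.sin(a)+11])
L=np.r_[0:.601:.05,.63:.82:.03,.82:.921:.02]
P=np.array([arc(l) for l in L]); d=np.diff(P,axis=0)
for l,p,q in zip(L[1:],P[1:],d): print(round(l,2),p.round(1),'dx %.1f dy %.1f'%(-q[1],q[0]))
E
```

```text
t 12.55 pos [525.4  23.3 344.7] F [0.5 0.1 0.6] M [-0.04  0.09 -0.01] w 0.2
[[-0.001  0.999 -0.042]
 [ 0.    -0.042 -0.999]
 [-1.    -0.001  0.   ]]
q [-0.025  0.18   1.351 -0.     1.611  0.017]
0.05 [-84.2 332. ] dx 7.8 dy -6.2
0.1 [-90.1 323.9] dx 8.1 dy -5.9
0.15 [-95.5 315.5] dx 8.4 dy -5.4
0.2 [-100.5  306.9] dx 8.7 dy -5.0
0.25 [-105.1  298. ] dx 8.9 dy -4.6
0.3 [-109.2  288.9] dx 9.1 dy -4.1
0.35 [-112.9  279.6] dx 9.3 dy -3.7
0.4 [-116.1  270.1] dx 9.5 dy -3.2
0.45 [-118.8  260.5] dx 9.6 dy -2.7
0.5 [-121.   250.7] dx 9.7 dy -2.2
0.55 [-122.8  240.9] dx 9.8 dy -1.7
0.6 [-124.  231.] dx 9.9 dy -1.2
0.63 [-124.5  225. ] dx 6.0 dy -0.5
0.66 [-124.8  219. ] dx 6.0 dy -0.3
0.69 [-125.  213.] dx 6.0 dy -0.1
0.72 [-125.  207.] dx 6.0 dy 0.0
0.75 [-124.8  201. ] dx 6.0 dy 0.2
0.78 [-124.4  195. ] dx 6.0 dy 0.4
0.81 [-123.8  189. ] dx 6.0 dy 0.6
0.82 [-123.6  187.1] dx 2.0 dy 0.2
0.84 [-123.   183.1] dx 4.0 dy 0.5
0.86 [-122.4  179.1] dx 4.0 dy 0.6
0.88 [-121.8  175.2] dx 3.9 dy 0.7
0.9 [-121.   171.3] dx 3.9 dy 0.8
0.92 [-120.2  167.4] dx 3.9 dy 0.8
```

>>> play_rows([
  [[4.5,0,0,0,0,0,0],[7.8,-6.2,0,0,0,0,0],[8.1,-5.9,0,0,0,0,0],[0,0,0,0,0,0,0]],
])

```text
time_s: 12.95
ee_pos: [0.5129, 0.0238, 0.3243]
eef_rot: [-1.562, 1.57, 3.108]
force: [0.4, -0.9, 1.4]
grip_width: -0.0001
```

```bash
python3 - <<'E'
from h import *
from station import viewer
show()
S=viewer.camera('scene')
for n,c,(r,c0) in(('s9',S,(150,280)),):
    cv2.imwrite(f'pics/{n}.png',cv2.convertScaleAbs(cv2.resize(c['img'][r:r+120,c0:c0+150,::-1],None,fx=5,fy=5,interpolation=2),alpha=1.6))
E
```

```text
t 12.95 pos [512.9  23.8 324.3] F [ 0.4 -0.9  1.4] M [-0.03 -0.03  0.01] w -0.1
[[-0.     0.999 -0.042]
 [ 0.    -0.042 -0.999]
 [-1.    -0.     0.   ]]
q [-0.025  0.154  1.427  0.     1.561  0.017]
```

View pics/s9.png

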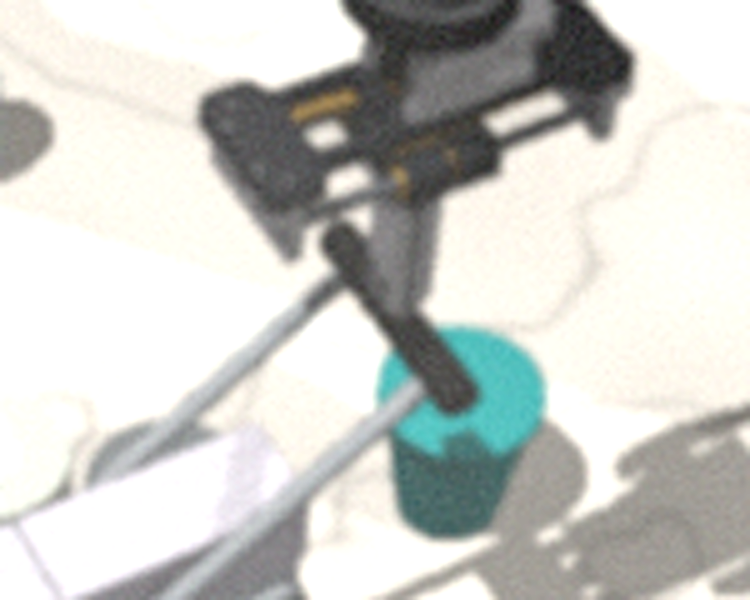

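```bash
python3 - <<'E'
from h import *
import pickle
S=pickle.load(open('scene.pkl','rb'))
y=-.042; O=np.array([603.5,19.7,0])
Rz=Ro.from_euler('z',y).as_matrix()
def W(p): return (O+Rz@np.array(p))/1000
for l in(0,.05,.1,.15):
    a=.7-l
    e=[W([75-200*np.cos(a),s*58,200+200*np.sin(a)]) for s in(1,-1)]
    print(l,((proj(S,e)-[280,150])*5).round(0).tolist())
print('tcp',(proj(S,[.5129,.0238,.3243])-[280,150])*5)
print(onz(pickle.load(open('top.pkl','rb')),[(343,303)],.095))
E
```

```text
0 [[438.0, 390.0], [308.0, 219.0]]
0.05 [[449.0, 396.0], [318.0, 226.0]]
0.1 [[458.0, 403.0], [328.0, 233.0]]
0.15 [[467.0, 410.0], [337.0, 242.0]]
tcp [[394.96382309 299.55649195]]
[[ 0.39659038 -0.05480265  0.095     ]]
```

The bar has moved about 0.1 rad as commanded, with light contact, and the lock is released. I'll continue along the arc.

>>> play_rows([
  [[8.4,-5.4,0,0,0,0,0],[8.7,-5,0,0,0,0,0],[8.9,-4.6,0,0,0,0,0],[9.1,-4.1,0,0,0,0,0],[9.3,-3.7,0,0,0,0,0],[9.5,-3.2,0,0,0,0,0],[9.6,-2.7,0,0,0,0,0],[9.7,-2.2,0,0,0,0,0]],
])

```text
time_s: 13.8
ee_pos: [0.4822, 0.025, 0.2507]
eef_rot: [-1.399, 1.571, -3.012]
force: [-1.9, 0.1, 3.7]
grip_width: 0.0006
```

>>> play_rows([
  [[9.8,-1.7,0,0,0,0,0],[9.9,-1.2,0,0,0,0,0],[6,-0.5,0,0,0,0,0],[6,-0.3,0,0,0,0,0],[6,-0.1,0,0,0,0,0],[6,0,0,0,0,0,0],[6,0.2,0,0,0,0,0],[0,0,0,0,0,0,0]],
])

```text
time_s: 14.6
ee_pos: [0.4789, 0.0252, 0.2011]
eef_rot: [-1.604, 1.57, 3.066]
force: [-2.7, 0.2, 3.6]
grip_width: 0.0003
```

```bash
python3 - <<'E'
from h import *
from station import viewer
show()
S=viewer.camera('scene')
for n,c,(r,c0) in(('s10',S,(190,280)),):
    cv2.imwrite(f'pics/{n}.png',cv2.convertScaleAbs(cv2.resize(c['img'][r:r+120,c0:c0+150,::-1],None,fx=5,fy=5,interpolation=2),alpha=1.6))
E
```

```text
t 14.6 pos [478.9  25.2 201.1] F [-2.7  0.2  3.6] M [0.06 0.56 0.02] w 0.3
[[-0.     0.999 -0.042]
 [ 0.    -0.042 -0.999]
 [-1.    -0.    -0.   ]]
q [-0.024  0.146  1.719  0.     1.276  0.018]
```

View pics/s10.png

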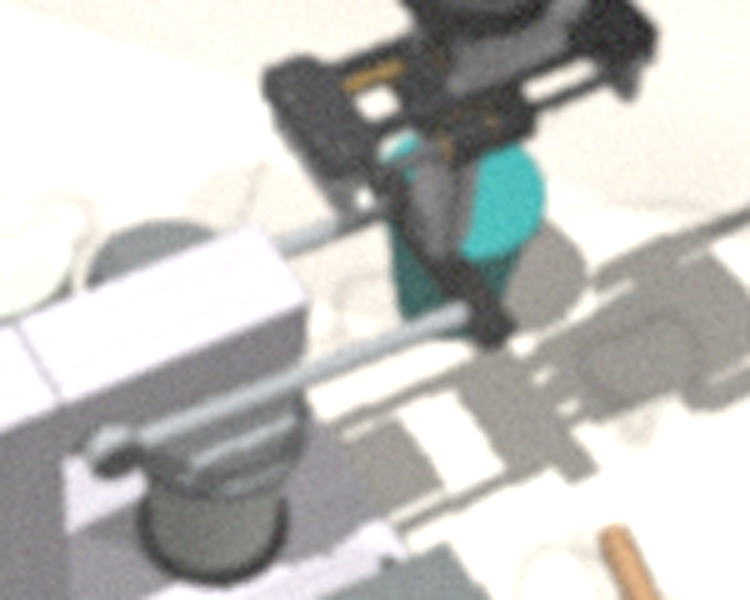

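```bash
python3 - <<'E'
from h import *
import pickle
S=pickle.load(open('scene.pkl','rb'))
y=-.042; O=np.array([603.5,19.7,0])
Rz=Ro.from_euler('z',y).as_matrix()
def W(p): return (O+Rz@np.array(p))/1000
for l in(.65,.7,.75,.8):
    a=.7-l
    e=[W([75-200*np.cos(a),s*58,200+200*np.sin(a)]) for s in(1,-1)]
    print(l,((proj(S,e)-[280,190])*5).round(0).tolist())
# lever arms' slope: hinge
print('hinge L',(proj(S,W([75,45,200]))-[280,190])*5)
print('tcp',(proj(S,[.4789,.0252,.2011])-[280,190])*5)
E
```

```text
0.65 [[500.0, 312.0], [377.0, 149.0]]
0.7 [[499.0, 324.0], [376.0, 162.0]]
0.75 [[496.0, 337.0], [375.0, 174.0]]
0.8 [[493.0, 349.0], [372.0, 187.0]]
hinge L [[118.84516693 465.83030416]]
tcp [[436.0818045  240.17743189]]
```

The observed bar end (495,328) fits 0.72–0.75 rad with the bar centred under the tip. I'll go on slowly to the stop.

>>> play_rows([
  [[4,0.3,0,0,0,0,0],[4,0.3,0,0,0,0,0],[4,0.4,0,0,0,0,0],[3,0.3,0,0,0,0,0],[3,0.4,0,0,0,0,0],[2,0.3,0,0,0,0,0],[2,0.3,0,0,0,0,0],[0,0,0,0,0,0,0]],
])

```text
time_s: 15.45
ee_pos: [0.4811, 0.0251, 0.1799]
eef_rot: [-1.668, 1.571, 3.003]
force: [-5.9, 0.2, 6.7]
grip_width: 0.0007
```

>>> play_rows([
  [[2,0.4,0,0,0,0,0],[2,0.4,0,0,0,0,0],[0,0,0,0,0,0,0]],
])

```text
time_s: 15.75
ee_pos: [0.4818, 0.0251, 0.1759]
eef_rot: [-1.709, 1.571, 2.962]
force: [-4.9, 1.3, 6.2]
grip_width: 0.0005
```

>>> play_rows([
  [[1.5,0.3,0,0,0,0,0],[1.5,0.3,0,0,0,0,0],[0,0,0,0,0,0,0]],
])

```text
time_s: 16.05
ee_pos: [0.4824, 0.025, 0.1729]
eef_rot: [-1.445, 1.571, -3.058]
force: [-4.7, 1.3, 6.6]
grip_width: 0.0002
```

>>> play_rows([
  [[1.5,0,0,0,0,0,0],[1.5,0,0,0,0,0,0],[0,0,0,0,0,0,0]],
])

```text
time_s: 16.35
ee_pos: [0.4828, 0.025, 0.1708]
eef_rot: [1.605, 1.57, -0.007]
force: [-6.7, 0.8, 14.4]
grip_width: -0.0001
```

>>> play_rows([
  [[1.5,0,0,0,0,0,0],[0,0,0,0,0,0,0]],
])

```text
time_s: 16.55
ee_pos: [0.483, 0.025, 0.1701]
eef_rot: [1.572, 1.569, -0.041]
force: [-10.1, 0.6, 22.9]
grip_width: 0.0007
```

>>> play_rows([
  [[1.5,0,0,0,0,0,0],[0,0,0,0,0,0,0]],
])

```text
time_s: 16.75
ee_pos: [0.4831, 0.025, 0.1694]
eef_rot: [1.572, 1.568, -0.041]
force: [-13.5, 0.8, 31.6]
grip_width: 0.0004
```

The stop is firm at z ≈170, as predicted, with 32 N at the tip. Holding there for 2 s.

>>> play_rows([
  [[0,0,0,0,0,0,0],[0,0,0,0,0,0,0],[0,0,0,0,0,0,0],[0,0,0,0,0,0,0],[0,0,0,0,0,0,0],[0,0,0,0,0,0,0],[0,0,0,0,0,0,0],[0,0,0,0,0,0,0],[0,0,0,0,0,0,0],[0,0,0,0,0,0,0]],
])

```text
time_s: 17.75
ee_pos: [0.4831, 0.025, 0.1694]
eef_rot: [1.579, 1.568, -0.034]
force: [-12.8, 0.8, 31.2]
grip_width: 0.0007
```

>>> play_rows([
  [[0,0,0,0,0,0,0],[0,0,0,0,0,0,0],[0,0,0,0,0,0,0],[0,0,0,0,0,0,0],[0,0,0,0,0,0,0],[0,0,0,0,0,0,0],[0,0,0,0,0,0,0],[0,0,0,0,0,0,0],[0,0,0,0,0,0,0],[0,0,0,0,0,0,0]],
])

```text
time_s: 18.75
ee_pos: [0.4831, 0.0251, 0.1695]
eef_rot: [1.583, 1.568, -0.029]
force: [-13.3, 0.5, 32.5]
grip_width: 0.0003
```

```bash
python3 - <<'E'
from h import *
from station import viewer
show()
S=viewer.camera('scene')
for n,c,(r,c0) in(('s11',S,(190,280)),):
    cv2.imwrite(f'pics/{n}.png',cv2.convertScaleAbs(cv2.resize(c['img'][r:r+120,c0:c0+150,::-1],None,fx=5,fy=5,interpolation=2),alpha=1.6))
E
```

```text
t 18.75 pos [483.1  25.1 169.5] F [-13.3   0.5  32.5] M [0.01 2.65 0.04] w 0.3
[[ 0.003  0.999 -0.042]
 [-0.    -0.042 -0.999]
 [-1.     0.003 -0.   ]]
q [-0.024  0.185  1.751 -0.     1.203  0.018]
```

View pics/s11.png

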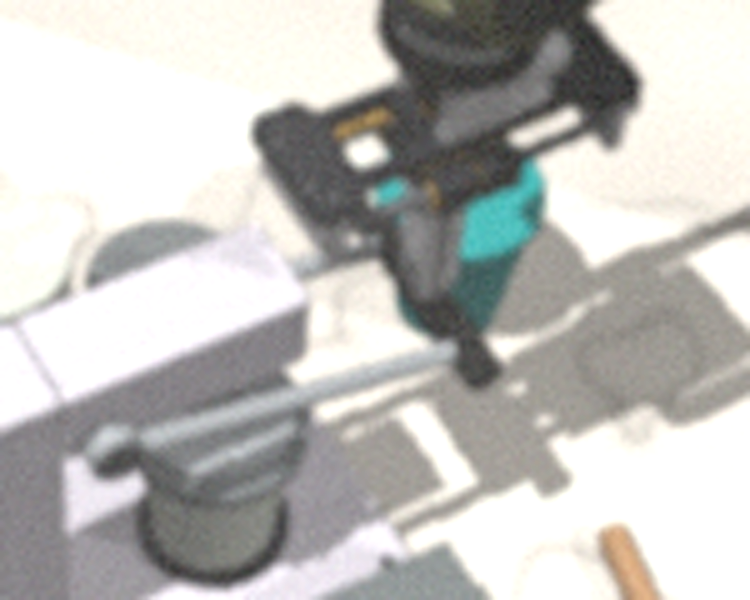

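At the stop (bar end (482,365), arms below level). Now guiding it back up the same arc, about 0.3–0.5 rad/s.

>>> play_rows([
  [[-1.5,0,0,0,0,0,0],[-1.5,0,0,0,0,0,0],[-1.5,0,0,0,0,0,0],[-2,-0.3,0,0,0,0,0],[-3,-0.5,0,0,0,0,0],[-3,-0.5,0,0,0,0,0],[-4,-0.5,0,0,0,0,0],[-4,-0.5,0,0,0,0,0],[-5,-0.5,0,0,0,0,0],[-5,-0.4,0,0,0,0,0]],
])

```text
time_s: 19.8
ee_pos: [0.4796, 0.0251, 0.1979]
eef_rot: [1.471, 1.57, -0.142]
force: [4.0, -0.0, 4.2]
grip_width: 0.0003
```

```bash
python3 - <<'E'
from h import *
o,R=show()
z=o['ee_pos'][2]*1000; a=np.arcsin((z-11-200)/200); print('lever if in contact',.7-a,'bar press x',75-200*np.cos(a))
Rz=Ro.from_euler('z',-.042).as_matrix(); print('tcp press',Rz.T@(o['ee_pos']*1000-[603.5,19.7,0]))
E
```

```text
t 19.8 pos [479.6  25.1 197.9] F [ 4.  -0.   4.2] M [-0.12 -0.56  0.04] w 0.3
[[ 0.001  0.999 -0.042]
 [-0.    -0.042 -0.999]
 [-1.     0.001  0.   ]]
q [-0.024  0.15   1.722 -0.     1.268  0.018]
lever if in contact 0.7655478268784089 bar press x -124.57050205098483
tcp press [-1.24066219e+02  1.80478227e-01  1.97899820e+02]
```

>>> play_rows([
  [[-6,-0.3,0,0,0,0,0],[-6,-0.1,0,0,0,0,0],[-6,0.1,0,0,0,0,0],[-8,0.3,0,0,0,0,0],[-8,0.7,0,0,0,0,0],[-9.9,1.2,0,0,0,0,0],[-9.8,1.7,0,0,0,0,0],[-9.7,2.2,0,0,0,0,0],[-9.6,2.7,0,0,0,0,0],[-9.5,3.2,0,0,0,0,0]],
])

```text
time_s: 20.8
ee_pos: [0.4912, 0.0247, 0.2805]
eef_rot: [-1.54, 1.57, 3.13]
force: [1.2, -0.7, 1.2]
grip_width: 0.0003
```

```bash
python3 - <<'E'
from h import *
o,R=show()
z=o['ee_pos'][2]*1000; a=np.arcsin((z-11-200)/200); print('lever if in contact',.7-a,'bar press x',75-200*np.cos(a))
Rz=Ro.from_euler('z',-.042).as_matrix(); print('tcp press',Rz.T@(o['ee_pos']*1000-[603.5,19.7,0]))
E
```

```text
t 20.8 pos [491.2  24.7 280.5] F [ 1.2 -0.7  1.2] M [-0.08 -0.15  0.01] w 0.3
[[-0.     0.999 -0.042]
 [ 0.    -0.042 -0.999]
 [-1.    -0.     0.   ]]
q [-0.024  0.119  1.565 -0.     1.458  0.018]
lever if in contact 0.3448460637171193 bar press x -112.51859418827155
tcp press [-1.12442156e+02  2.56412221e-01  2.80546940e+02]
```

>>> play_rows([
  [[-9.2,3.8,0,0,0,0,0],[-9.1,4.2,0,0,0,0,0],[-8.9,4.6,0,0,0,0,0],[-8.7,5,0,0,0,0,0],[-8.4,5.4,0,0,0,0,0],[-8,5.9,0,0,0,0,0],[-6,4.5,0,0,0,0,0],[-4,1,0,0,0,0,0],[-4,0,0,0,0,0,0],[-4,0,0,0,0,0,0]],
])

```text
time_s: 21.8
ee_pos: [0.5252, 0.0232, 0.3502]
eef_rot: [-1.534, 1.57, 3.136]
force: [-1.0, -0.4, 0.8]
grip_width: 0.0002
```

>>> play_rows([
  [[-10,0,0,0,0,0,0],[-20,0,0,0,0,0,0],[-25,0,0,0,0,0,0],[-25,0,0,0,0,0,0],[-10,-40,0,0,0,0,0],[-5,-40,0,0,0,0,0],[0,-40,0,0,0,0,0],[0,-20,0,0,0,0,0],[0,0,0,0,0,0,0]],
])

```text
time_s: 22.7
ee_pos: [0.3837, 0.0293, 0.4469]
eef_rot: [1.602, 1.567, -0.011]
force: [0.7, 0.7, 0.1]
grip_width: 0.0009
```

```bash
python3 - <<'E'
from h import *
from station import viewer
show()
for n in('scene','top'):
    c=viewer.camera(n); cv2.imwrite(f'pics/{n}12.png',c['img'][:,:,::-1])
    r,c0=(180,255) if n=='scene' else (175,225)
    cv2.imwrite(f'pics/{n}12z.png',cv2.convertScaleAbs(cv2.resize(c['img'][r:r+190,c0:c0+160,::-1],None,fx=3.1,fy=3.1,interpolation=2),alpha=1.5))
E
```

```text
t 22.7 pos [383.7  29.3 446.9] F [0.7 0.7 0.1] M [-0.06  0.09 -0.02] w 0.9
[[ 0.004  0.999 -0.042]
 [-0.    -0.042 -0.999]
 [-1.     0.004 -0.   ]]
q [-0.019 -0.144  1.452  0.     1.829  0.023]
```

View pics/scene12z.png

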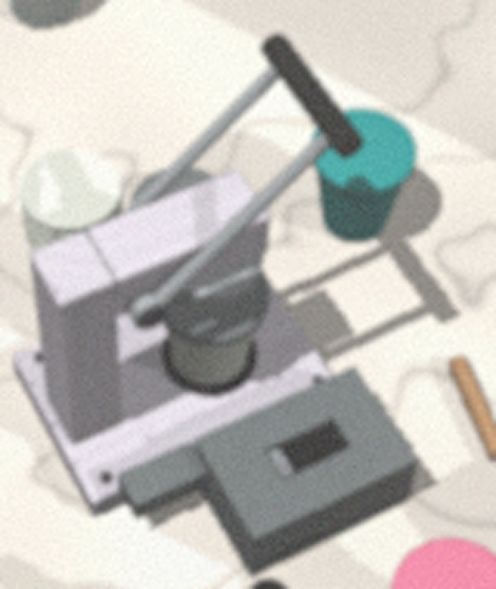

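View pics/top12.png

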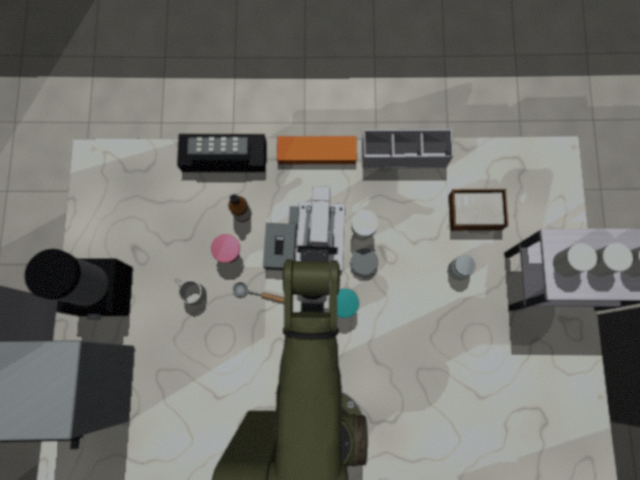

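The lever is back at rest, the slide is still at the rear, and nothing else has moved. Last, I'll compare before and after at the lid and the bar.

```bash
python3 - <<'E'
import cv2,numpy as np
a=cv2.imread('pics/scene0.png');b=cv2.imread('pics/scene12.png')
f=lambda i:cv2.convertScaleAbs(cv2.resize(i[250:320,290:355],None,fx=6,fy=6,interpolation=2),alpha=2)
cv2.imwrite('pics/cmp.png',np.hstack([f(a),f(b)]))
d=cv2.absdiff(cv2.GaussianBlur(a,(5,5),0),cv2.GaussianBlur(b,(5,5),0)).max(2)
ys,xs=np.where(d[180:460,100:500]>30); print(len(xs))
n,l,s,c=cv2.connectedComponentsWithStats((d>30).astype('uint8'))
for i in range(1,n):
    if s[i,4]>8 and s[i,0]<440: print(s[i],c[i].round())
E
```

```text
864
[410   9  14  12  57] [416.  13.]
[ 402   10  139   64 2713] [484.  46.]
[427  15  13   9  76] [432.  19.]
[417  19   5   6  18] [418.  21.]
[431  28  43  18 352] [450.  35.]
[418  61  11   7  24] [423.  64.]
[ 378   64   89   91 3505] [420. 107.]
[427 227  53  27 683] [449. 240.]
[342 325   6   8  28] [344. 329.]
[347 324   5   7  20] [349. 327.]
```

View pics/cmp.png

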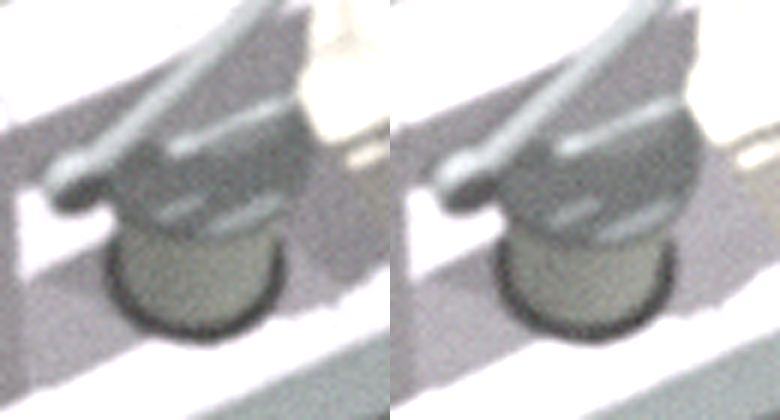

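```bash
python3 - <<'E'
import cv2,numpy as np,pickle
from h import *
from station import viewer
a=pickle.load(open('scene.pkl','rb')); ims=[viewer.camera('scene')['img'].astype(float) for _ in range(6)]
b=np.mean(ims,0)
A=a['img'].astype(float).mean(2)
B=b.mean(2)
for n,I in(('before',A),('after',B)):
    print(n,[int(v) for v in I[270:312,318:328].mean(1)])
y=-.042;Rz=Ro.from_euler('z',y).as_matrix()
W=lambda p:(np.array([603.5,19.7,0])+Rz@np.array(p))/1000
# pixel shift for 6 mm down at lid's rim
print(proj(a,[W([0,47,125]),W([0,47,119])]))
cv2.imwrite('pics/cmp2.png',np.hstack([cv2.convertScaleAbs(cv2.resize(i[255:310,290:345,::-1],None,fx=7,fy=7,interpolation=2),alpha=2.5) for i in(a['img'],np.uint8(b))]))
E
```

```text
before [78, 84, 90, 93, 89, 78, 64, 59, 58, 58, 58, 59, 61, 65, 68, 65, 65, 65, 62, 59, 62, 66, 69, 67, 68, 67, 68, 68, 69, 68, 70, 68, 67, 58, 48, 39, 58, 95, 131, 145, 146, 142]
after [82, 88, 95, 98, 93, 81, 69, 63, 61, 62, 61, 61, 63, 66, 70, 71, 68, 66, 68, 66, 62, 63, 68, 71, 72, 72, 72, 72, 72, 72, 72, 73, 71, 62, 49, 43, 61, 101, 137, 152, 153, 149]
[[331.44506947 288.69556619]
 [331.36999415 290.01208041]]
```

View pics/cmp2.png

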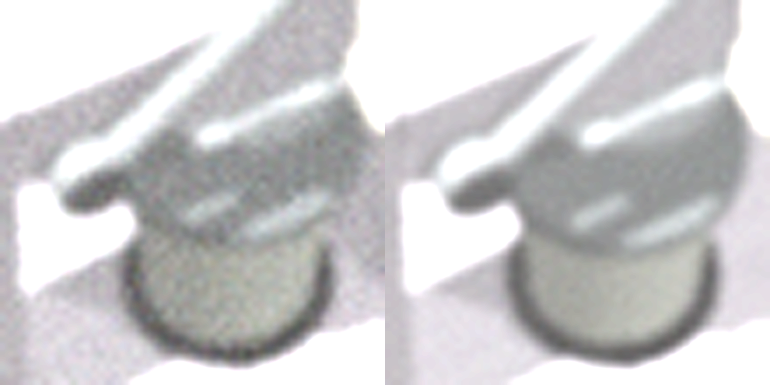

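The lid's lower edge moved down about 1.2 px, where 6 mm would give 1.3 px, and the cup foot's edge did not move. Handing in.

```bash
python3 -c "
from station import hand_in
print(hand_in())"
```

```text
the job is handed in; nothing more can be done
None
```

The job is done and handed in at about 23 s of the 70 s allowed; `hand_in()` gives no verdict, so the outcome below is from my own checks.

**What I did**
- **Lock:** I pushed the slide with shut fingertips, tilted 0.12 rad so the wrist cleared the lever bar. It moved until it met a firm stop, with about 12 N on the fingers.
- **Lever:** I pushed the bar down its arc to the stop and held it there for 2 s with about 32 N upward and 13 N sideways. I then guided it back up at no more than about 0.5 rad/s and drew the arm clear.

**Last checks**
- **Slide:** it sits at the rear end of the recess, with no gap behind it.
- **Lever:** it shows no change from its starting position in the before/after scene picture.
- **Lid:** its edge is about 1.2 px lower, where 6 mm would show as 1.3 px. That comes from low-resolution pictures, so it is the least certain of these checks.
- **Cup:** its foot has not shifted.
- **Other things on the counter:** none shows a shift; I checked the right-hand stacks and jar mostly by eye in the top view.

None of the checks failed or disagreed. The one surprise was that the slide's stop came about 4 mm further along than I had worked out, probably from small errors in my measured positions.

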